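# Press the paddle of the tin dispenser

## Task

The white dispenser on the worktop keeps two tins on sloping lanes, each behind its own yellow gate. Press down the blue paddle on the outer side of the lane that holds the tin with the white and red picture label, so that its gate lifts and the tin rolls down to the front stop; then let go of the paddle so that the gate drops shut again. Leave the other paddle and the plain green tin as they are, touch neither tin and no gate, and do not disturb the drink can, the sauce bottle and the sauce tub.

Things in the scene. Friction and masses are not known exactly. Their poses are not given: they have to be found in the camera images.
- rack: White tin dispenser, fixed, 220 mm long (x), 421 mm over the paddles (y), 164 mm high at the two pivot posts (y = +/-108 mm). Origin on the worktop under the middle of the gate line; +x points up the slope, away from the robot, +y to the left lane. Lanes 45 mm wide, centred at y = +/-28.5 mm, slope 10 degrees down to -x, floor 47 mm high at the gates (x = 0); front stop at x = -103 mm.
- paddle_left (a point): Blue ribbed paddle of the left lane, 36 mm (along rack x) by 34 mm, 6 mm thick. This point is the middle of its top face, 193.5 mm to the left of the rack's middle, 160 mm above the worktop when not pressed. It is fixed on the outer end of the left lever, 85 mm from the pivot; nothing blocks its way down.
- paddle_right (a point): The same for the right lane, 193.5 mm to the right of the rack's middle.
- lever_left (a joint): Left rocking lever, pivot along rack x, 150 mm high, rad. 0 = gate down (rest); grows as the paddle is pressed; 0.5 = hard stop, the paddle's middle is then about 42 mm lower and has swung 6 mm inwards. A spring returns it to 0; the press takes 2 to 6 N. Its inner end carries the gate, 80 mm from the pivot. A tin passes below from about 0.35 rad and takes about a second to roll out.
- lever_right (a joint): Right rocking lever, the mirror image of the left one.
- gate_left (a point): Middle of the lower edge of the left lane's yellow gate tongue (24 mm wide, 5 mm thick), 66 mm over the lane floor when down.
- gate_right (a point): The same for the right lane.
- fish_tin_center (a point): Centre of the tin to be let out: white and red picture label, 86 mm diameter, 40 mm wide, about 0.2 kg, standing on its rim in one lane (left or right, it varies) just uphill of the gate, centre about 99 mm above the worktop and 45 mm up the lane from the gate.
- green_tin_center (a point): Centre of the plain green tin, same size, that stands in the other lane and stays there.
- drink_can: Light blue and white drink can, 66 mm diameter, 115 mm high, loose. Origin under its centre.
- sauce_bottle: Brown sauce bottle with a yellow cap, 63 mm diameter, 154 mm high, loose. Origin under its centre.
- tub: Small white sauce tub, 113 mm diameter, 51 mm high, loose. Origin under its centre.

How it is judged:
By the outcome, as a careful person would: the job done as asked, in the order asked, and still so for the second after the job is handed in, with the robot touching nothing.
It also fails if it takes over 29 s, if anything falls off the work surface, if the arm or the gripper's body presses on something with over 40 N, if the wrist force passes 120 N, or if a joint passes its speed limit or range.

## Robot

A 6-joint arm with a two-finger parallel gripper is mounted at the origin on a cart in front of the work surface, level with it; the furniture and walls round the work are solid. World frame = base frame: x ahead of the robot, y to its left, z up, the work surface at z = 0. Lengths are in m, angles in rad, forces in N, time in s.
With the tool pointing down it reaches from about 0.3 to 0.775 m from the base axis. Payload 14.6 kg.
Tool frame: the origin (TCP) lies midway between the tips of the shut fingers; the grasp point (between the pads) lies 19 mm behind it (ctrl.tcp_to_grasp is the distance from the TCP to the grasp point, in m); x points along the fingers, y is the direction in which the jaws open and shut, and the axes are right-handed (so a half turn about x gives the same grasp; the last joint's range is limited). The gripper opens to 94 mm and grips with 3 to 60 N. Pads are 16 mm wide; open, the fingers measure 119 mm over their backs; the gripper's body (75 mm by 177 mm) begins 78 mm behind the grasp point.
Start: joints at [-1.19, 0.3, 1.521, -0, 1.321, -0.067], TCP at [0.238, -0.496, 0.205] pointing down, gripper open.
Joint ranges: [-3.03, 3.03], [-0.79, 2.21], [0.23, 2.52], [-1.04, 4.18], [0, 3.07], [-2.55, 2.55]. Speed limits (rad/s): [2.22, 2.22, 2.57, 3.14, 3.14, 3.14].

## Interface

Orientations are given as [roll, pitch, yaw] about the fixed x, y, z axes, in that order (R = Rz(yaw) Ry(pitch) Rx(roll)).
In Python, from station import ctrl gives the robot as it stands.
- The arm moves only by the tool jog_arm, never from a script. Its argument "rows" is one flat list of numbers, 7 for each row, row after row: the shift along the world's x, y, z in m, then the turn, a rotation vector about the world's x, y, z in degrees, then the closure, from 0 (fully open) to 1 (shut). A call has 1 to 8 rows; each row shifts and turns the commanded pose from where the row before left it; what a row does not reach is not made up. A row lasts 1/12 s, in which the tool goes at most 41.7 mm and 7.16 degrees, less where a joint would pass 70% of its speed; a pose out of reach is approached as far as the arm can. A call with a gripper value outside its range is refused whole. The fingers move at their own pace and stop on an object; "squeeze" is the grip in N (left out, the last holds). Time passes only in rows, so rows that do not move let the fingers close. It gives the time, the measured TCP pose, the force and the opening at its end, in the units of the state.
- ctrl.get_obs(): the state, without advancing time (a new reading comes with each control period).
- ctrl.camera(name): name is "scene" or "top" or "wrist"; returns (picture, depth): 420x560x3 uint8, red, green, blue; 420x560 float32, m along the optical axis (not along the pixel's ray), 0 where there is no reading.
- ctrl.camera_model(name): a dict with "K" (3x3 intrinsics, pixels), "extrinsics" (4x4, takes a point from camera to world coordinates). Camera axes: x right, y down, z forward; pixel columns grow to the right and rows downward; lengths in m; the calibration is good to about 2 mm. A picture is of the moment at which its call begins: read the wrist's pose just before it. camera_model takes no time and is no camera call; for the wrist camera it gives the pose at the moment of the call.
- ctrl.hand_in(): hands the job in, once; it reports no verdict.
The state is a dict: "time_s": time; "qpos": joint angles; "joint_vel": joint speeds; "tau": joint torques, N m; "ee_pos": TCP position; "eef_rot": TCP orientation; "force": force on the tool from outside, world axes, zero at the start; "moment": the same for the moment, N m; "grip_width": finger opening in m.
Only numpy, scipy, OpenCV 4.12 (cv2) and the standard library are available. Lean on these libraries where they do the work, as an engineer would, in place of code of your own. Each camera call takes 0.05 s, during which the arm holds its last target.

## Working session

There is one attempt and no reset: what is moved stays moved. The work goes in short steps, Python scripts to look and compute and a tool call to move; the robot and the scene stay as the last step left them, time stands still between calls to the robot, and variables do not carry over. Pictures are saved under pics/ and viewed, and the job is handed in when it is done.

Besides the shell and the picture viewer there is one more tool, called after ">>>" by a JSON object that holds its "fn" and its "kwargs", one argument or row to a line. jog_arm: Moves the arm, as the interface text tells. Its arguments: {"type":"object","properties":{"rows":{"type":"array"},"squeeze":{"type":"number"}},"required":["rows"]}

```bash
mkdir -p pics; python3 - <<'E'
from station import ctrl
import cv2,numpy as np
o=ctrl.get_obs();print({k:np.round(v,3) for k,v in o.items()})
for n in ("scene","top"):
    p,d=ctrl.camera(n);cv2.imwrite(f"pics/{n}0.png",p[...,::-1]);np.savez(f"{n}0.npz",p=p,d=d)
    m=ctrl.camera_model(n);print(n,np.round(m["K"],1).tolist(),np.round(m["extrinsics"],3).tolist())
E
```

```text
{'time_s': np.float64(0.0), 'qpos': array([-1.19 ,  0.301,  1.522, -0.   ,  1.321, -0.067]), 'joint_vel': array([ 0.002, -0.002, -0.003, -0.001, -0.001, -0.001]), 'tau': array([ 0.0000e+00, -5.3180e+01, -3.5274e+01,  7.1000e-02,  2.4000e-02,
       -0.0000e+00]), 'ee_pos': array([ 0.238, -0.496,  0.205]), 'eef_rot': array([-1.62 ,  1.57 ,  1.969]), 'force': array([ 0.35 , -0.802, -0.182]), 'moment': array([-0.035, -0.017,  0.011]), 'grip_width': np.float64(0.094)}
scene [[512.1, 0.0, 282.8], [0.0, 512.1, 213.2], [0.0, 0.0, 1.0]] [[-0.913, -0.23, 0.336, 0.033], [-0.407, 0.55, -0.73, 0.955], [-0.017, -0.803, -0.596, 0.999], [0.0, 0.0, 0.0, 1.0]]
top [[521.2, 0.0, 280.7], [0.0, 521.2, 219.8], [0.0, 0.0, 1.0]] [[-0.438, -0.856, 0.276, 0.151], [-0.899, 0.413, -0.145, 0.092], [0.01, -0.311, -0.95, 1.499], [0.0, 0.0, 0.0, 1.0]]
```

View pics/scene0.png

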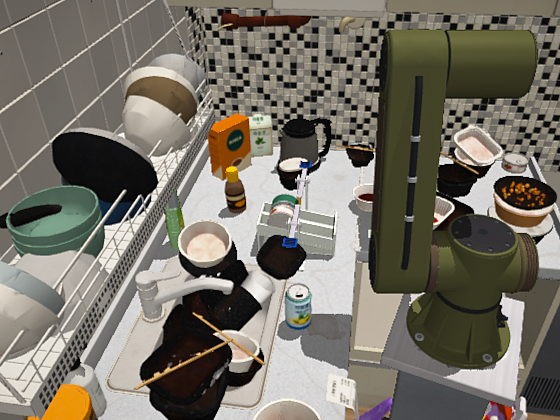

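View pics/top0.png

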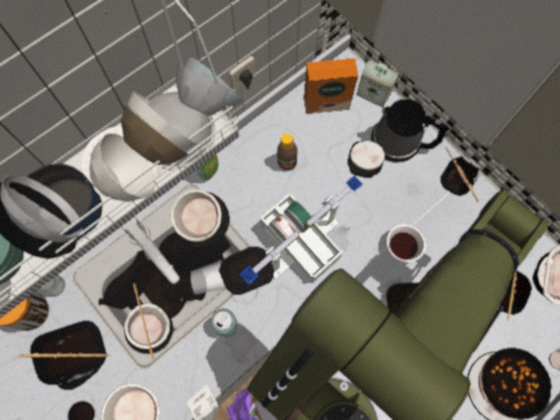

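The scene view shows the rack near (297,225), with blue paddles at (290,243) and (305,165). In the top view they are at (249,275) and (355,184). Next I'll measure them and zoom in on the tins.

```bash
cat > h.py <<'E'
import numpy as np,cv2
from station import ctrl
def ray(m,u,v,z):
    K=m["K"];E=m["extrinsics"];d=E[:3,:3]@np.linalg.solve(K,[u,v,1.]);c=E[:3,3]
    return c+d*(z-c[2])/d[2]
def blobs(p,lo,hi,amin=15):
    h=cv2.cvtColor(p,cv2.COLOR_RGB2HSV);k=cv2.inRange(h,lo,hi)
    n,l,s,c=cv2.connectedComponentsWithStats(k)
    return [(s[i,4],c[i],s[i,:4]) for i in range(1,n) if s[i,4]>amin]
E
python3 - <<'E'
from h import *
for n in ("scene","top"):
    p=np.load(n+"0.npz")["p"];d=np.load(n+"0.npz")["d"];m=ctrl.camera_model(n)
    for a,c,b in blobs(p,(108,150,60),(125,255,255)):
        print(n,a,c.round(1),b,ray(m,*c,.16).round(4))
    for nm,(u,v) in ({"can":(298,312),"bottle":(235,205)} if n=="scene" else {"can":(223,322),"bottle":(287,155),"tub":(366,156)}).items(): 
        E=m["extrinsics"];z=d[v,u];P=E[:3,:3]@(np.linalg.solve(m["K"],[u,v,1.])*z)+E[:3,3];print(nm,P.round(3))
p=np.load("top0.npz")["p"];a=cv2.resize(p[130:300,210:400],None,fx=4,fy=3.5,interpolation=cv2.INTER_CUBIC)[:600]
cv2.imwrite("pics/topz.png",a[...,::-1])
p=np.load("scene0.npz")["p"];a=cv2.resize(p[145:275,220:370],None,fx=4.5,fy=4.5,interpolation=cv2.INTER_CUBIC)
cv2.imwrite("pics/scenez.png",a[...,::-1])
E
```

```text
scene 49 [305.8 164.7] [300 161  12   7] [ 0.5438 -0.3353  0.16  ]
scene 117 [289.4 242.6] [282 237  16  11] [0.4395 0.0355 0.16  ]
can [0.358 0.174 0.077]
bottle [ 0.738 -0.208  0.035]
top 82 [354.  182.9] [348 178  13  12] [ 0.5474 -0.342   0.16  ]
top 175 [248.2 274.7] [240 266  18  18] [0.44   0.0306 0.16  ]
can [0.365 0.141 0.109]
bottle [ 0.729 -0.226  0.1  ]
tub [ 0.628 -0.437  0.091]
```

View pics/topz.png

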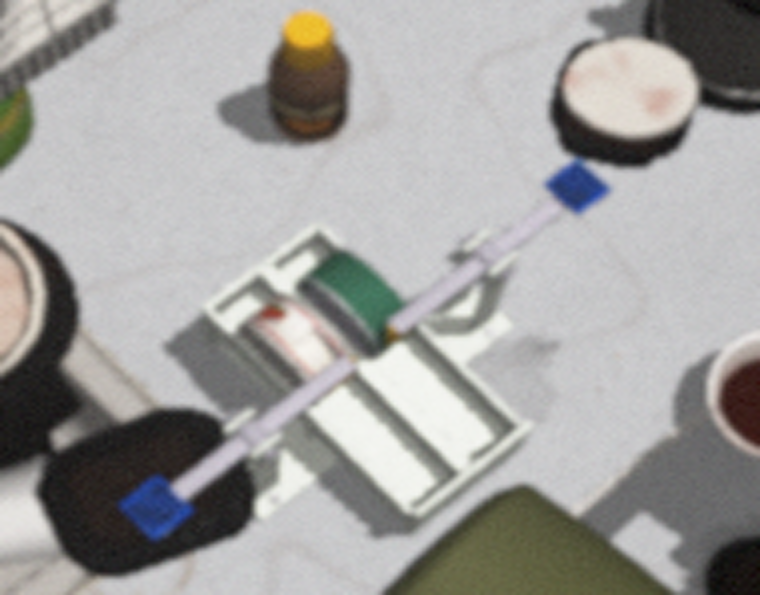

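View pics/scenez.png

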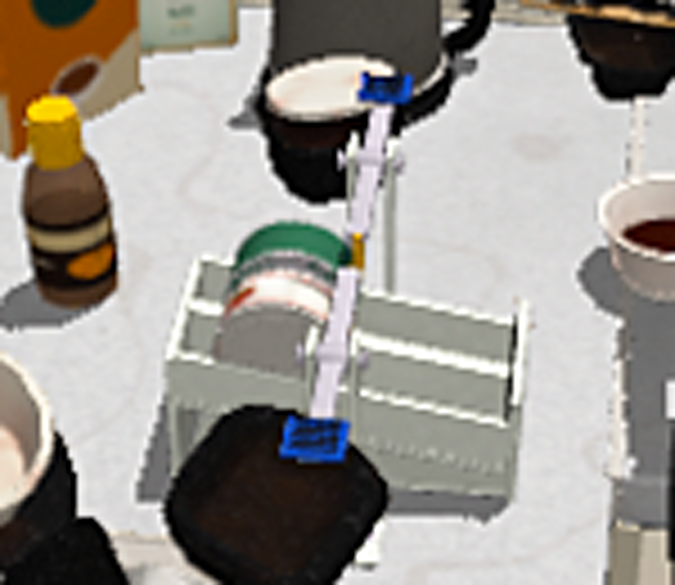

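The white and red tin is in the left lane: it sits on the side of the left paddle, at about (0.440, 0.032). The green tin is in the right lane. I'll check the clearances around that paddle and work out the tool turn.

```bash
python3 - <<'E'
from h import *
from scipy.spatial.transform import Rotation as R
o=ctrl.get_obs();print(R.from_euler('xyz',o["eef_rot"]).as_matrix().round(3))
pts=[]
for n in("scene","top"):
    z=np.load(n+"0.npz");d=z["d"];m=ctrl.camera_model(n);E=m["extrinsics"]
    v,u=np.mgrid[:420,:560];P=np.linalg.inv(m["K"])@np.stack([u.ravel(),v.ravel(),np.ones(u.size)])*d.ravel()
    W=(E[:3,:3]@P).T+E[:3,3];W=W[d.ravel()>0]
    r=np.hypot(W[:,0]-.44,W[:,1]-.032);
    for a,b in((0,.012),(.02,.05),(.05,.08),(.08,.12),(.12,.16)):
        s=W[(r>=a)&(r<b)];print(n,a,b,len(s),np.percentile(s[:,2],[2,50,99]).round(3),s[s[:,2].argmax()].round(3))
    k=cv2.inRange(cv2.cvtColor(z["p"],cv2.COLOR_RGB2HSV),(108,150,60),(125,255,255)).ravel()[d.ravel()>0]>0
    s=W[k&(W[:,1]>-.1)];print("paddleL depth",np.median(s,0).round(4))
E
```

```text
[[-0.     0.433 -0.901]
 [ 0.001 -0.901 -0.433]
 [-1.    -0.001 -0.   ]]
scene 0 0.012 76 [-0.     0.157  0.164] [0.437 0.03  0.165]
scene 0.02 0.05 828 [-0.002  0.08   0.159] [0.447 0.052 0.162]
scene 0.05 0.08 1543 [-0.097  0.088  0.158] [ 0.45  -0.041  0.166]
scene 0.08 0.12 2244 [-0.162  0.002  0.158] [ 0.477 -0.049  0.166]
scene 0.12 0.16 3899 [-0.159  0.031  0.152] [ 0.472 -0.086  0.158]
paddleL depth [0.4401 0.0354 0.1598]
top 0 0.012 86 [0.076 0.158 0.166] [0.443 0.038 0.173]
top 0.02 0.05 934 [-0.005  0.081  0.159] [0.452 0.048 0.165]
top 0.05 0.08 1806 [-0.005  0.085  0.157] [ 0.473 -0.04   0.174]
top 0.08 0.12 2447 [-0.007  0.004  0.16 ] [ 0.455 -0.066  0.171]
top 0.12 0.16 4452 [-0.158  0.004  0.153] [ 0.479 -0.104  0.162]
paddleL depth [0.441  0.0304 0.1595]
```

>>> {"fn": "jog_arm", "kwargs": {
  "rows": [0,0,0.03,0,0,0,1,0,0,0.03,0,0,0,1,0.005,0.015,0.02,0,0,2,1,0.011,0.03,0,0,0,4.5,1,0.011,0.03,0,0,0,4.5,1,0.011,0.03,0,0,0,4.5,1,0.011,0.03,0,0,0,4.5,1,0.011,0.03,0,0,0,4.5,1]
}}

```text
time_s: 0.77
ee_pos: [0.2982, -0.3292, 0.2852]
eef_rot: [-1.888, 1.57, 2.133]
force: [1.7, 0.2, -0.7]
grip_width: 0.0442
```

>>> {"fn": "jog_arm", "kwargs": {
  "rows": [0.011,0.03,0,0,0,4.5,1,0.011,0.03,0,0,0,4.5,1,0.011,0.03,0,0,0,4.5,1,0.011,0.03,0,0,0,4.5,1,0.011,0.03,0,0,0,4.5,1,0.011,0.03,0,0,0,4.5,1,0.011,0.03,0,0,0,4.5,1,0.011,0.03,0,0,0,4.5,1]
}}

```text
time_s: 1.43
ee_pos: [0.3862, -0.0892, 0.2854]
eef_rot: [2.575, 1.571, 0.941]
force: [0.9, -0.1, -0.3]
grip_width: 0.0005
```

>>> {"fn": "jog_arm", "kwargs": {
  "rows": [0.011,0.024,0,0,0,4,1,0.011,0.024,0,0,0,4,1,0.011,0.024,0,0,0,4,1,0.011,0.024,0,0,0,4,1,0.01,0.025,0,0,0,4,1,0,0,-0.035,0,0,0,1,0,0,-0.035,0,0,0,1,0,0,0,0,0,0,1]
}}

```text
time_s: 2.1
ee_pos: [0.4376, 0.0306, 0.21]
eef_rot: [-1.861, 1.562, 3.134]
force: [-0.3, -0.5, -0.2]
grip_width: 0.0006
```

```bash
python3 - <<'E'
from h import *
o=ctrl.get_obs();print(o["ee_pos"].round(4),o["force"].round(2))
for n in("scene","wrist"):
    m=ctrl.camera_model(n);p,d=ctrl.camera(n);
    for a,c,b in blobs(p,(108,150,60),(125,255,255)):print(n,a,c.round(1),b,ray(m,*c,.16).round(4))
    if n=="scene":p=cv2.resize(p[145:275,220:370],None,fx=4.5,fy=4.5)
    cv2.imwrite(f"pics/{n}1.png",p[...,::-1])
E
```

```text
[0.4376 0.0306 0.21  ] [-0.29 -0.5  -0.22]
scene 19 [309.4 164.5] [308 162   4   6] [ 0.5336 -0.3408  0.16  ]
scene 109 [289.6 242.5] [282 237  16  11] [0.439  0.0349 0.16  ]
wrist 927 [288.2 225.7] [255 204  51  46] [0.4431 0.035  0.16  ]
```

View pics/wrist1.png

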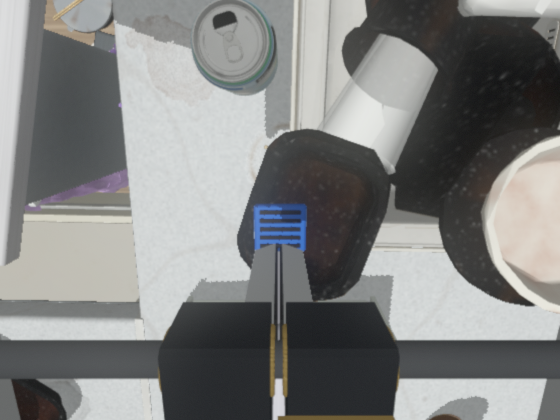

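View pics/scene1.png

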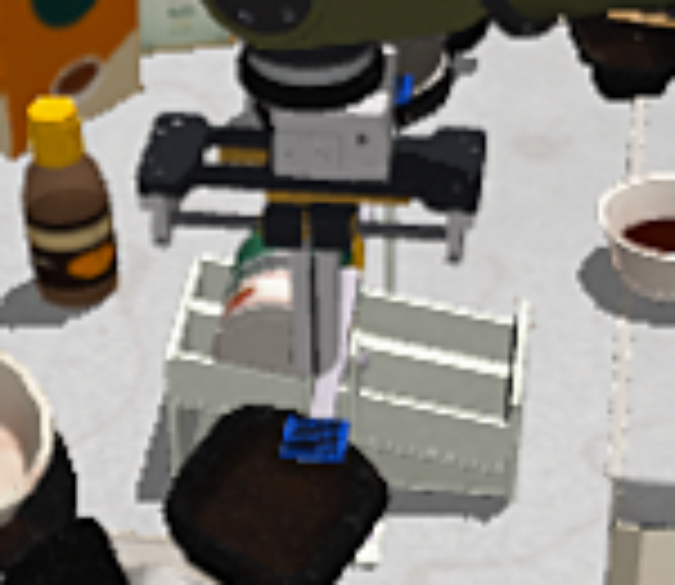

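The wrist view shows the closed fingers just over the blue paddle at (280,228), and nothing else is close below. I'll press down to about z 0.126.

>>> {"fn": "jog_arm", "kwargs": {
  "rows": [0.002,0.002,-0.02,0,0,0,1,0,0,-0.02,0,0,0,1,0,0,-0.008,0,0,0,1,0,0,-0.008,0,0,0,1,0,0,-0.008,0,0,0,1,0,0,-0.008,0,0,0,1,0,0,-0.006,0,0,0,1,0,0,-0.006,0,0,0,1]
}}

```text
time_s: 2.87
ee_pos: [0.4428, 0.032, 0.1317]
eef_rot: [1.049, 1.569, -0.24]
force: [1.1, -1.1, 5.8]
grip_width: 0.0005
```

```bash
python3 - <<'E'
from h import *
o=ctrl.get_obs();print(o["ee_pos"].round(4),o["force"].round(2))
out=[]
for n in("scene","top"):
    p,d=ctrl.camera(n)
    out.append(cv2.resize(p[145:275,220:370] if n=="scene" else p[160:290,230:380],None,fx=2.6,fy=4))
cv2.imwrite("pics/press.png",np.hstack(out)[...,::-1])
print(ctrl.get_obs()["force"].round(2))
E
```

```text
[0.4428 0.032  0.1317] [ 1.12 -1.06  5.76]
[0.95 1.5  4.04]
```

View pics/press.png

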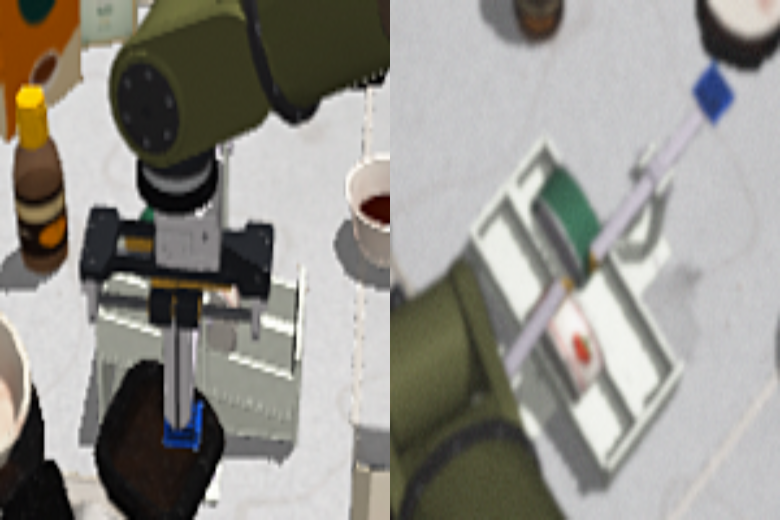

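The top view shows the white and red tin at (578,345), already rolling past the raised gate. I'll hold the paddle down.

>>> {"fn": "jog_arm", "kwargs": {
  "rows": [0,0,-0.001,0,0,0,1,0,0,0,0,0,0,1,0,0,0,0,0,0,1,0,0,0,0,0,0,1,0,0,0,0,0,0,1,0,0,0,0,0,0,1,0,0,0,0,0,0,1,0,0,0,0,0,0,1]
}}

```text
time_s: 3.63
ee_pos: [0.4422, 0.0322, 0.1305]
eef_rot: [1.084, 1.571, -0.204]
force: [1.0, -0.5, 5.2]
grip_width: 0.0003
```

>>> {"fn": "jog_arm", "kwargs": {
  "rows": [0,0,0,0,0,0,1,0,0,0,0,0,0,1,0,0,0,0,0,0,1,0,0,0,0,0,0,1,0,0,0,0,0,0,1,0,0,0,0,0,0,1,0,0,0,0,0,0,1,0,0,0,0,0,0,1]
}}

```text
time_s: 4.3
ee_pos: [0.4421, 0.0322, 0.1304]
eef_rot: [-2.088, 1.571, 2.906]
force: [1.9, -0.3, 4.5]
grip_width: 0.0
```

```bash
python3 - <<'E'
from h import *
o=ctrl.get_obs();print(o["ee_pos"].round(4),o["force"].round(2))
out=[]
for n in("scene","top"):
    p,d=ctrl.camera(n)
    out.append(cv2.resize(p[145:275,220:370] if n=="scene" else p[160:290,230:380],None,fx=2.6,fy=4))
cv2.imwrite("pics/press2.png",np.hstack(out)[...,::-1])
E
```

```text
[0.4421 0.0322 0.1304] [ 1.85 -0.33  4.5 ]
```

View pics/press2.png

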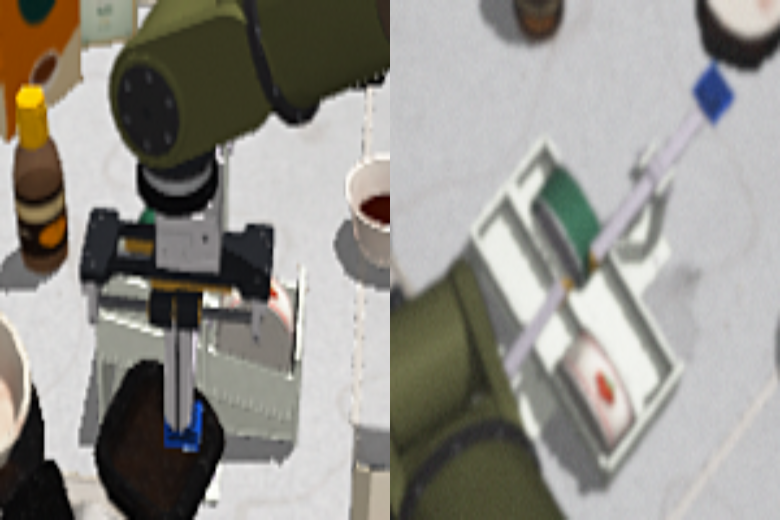

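The tin now rests against the front stop, at (600,390) in the top view and clear of the gate. I'll let the paddle up and back away.

>>> {"fn": "jog_arm", "kwargs": {
  "rows": [0,0,0.01,0,0,0,1,0,0,0.01,0,0,0,1,0,0,0.012,0,0,0,1,0,0,0.03,0,0,0,1,0,0,0.035,0,0,0,1,0,0,0.035,0,0,0,1,0,0,0.035,0,0,0,1,0,0,0,0,0,0,1]
}}

```text
time_s: 5.07
ee_pos: [0.4432, 0.0322, 0.3044]
eef_rot: [1.258, 1.562, -0.031]
force: [0.7, 0.3, 0.8]
grip_width: 0.0005
```

>>> {"fn": "jog_arm", "kwargs": {
  "rows": [-0.01,-0.02,0,0,0,-3,1,-0.01,-0.03,0,0,0,-4,1,-0.01,-0.03,0,0,0,-4,1,-0.01,-0.03,0,0,0,-4,1,-0.01,-0.03,0,0,0,-4,1,-0.01,-0.03,0,0,0,-4,1,-0.01,-0.03,0,0,0,-4,1,-0.01,-0.03,0,0,0,-4,1]
}}

```text
time_s: 5.73
ee_pos: [0.3609, -0.199, 0.2979]
eef_rot: [-0.573, 1.571, -2.407]
force: [0.3, -0.4, -0.5]
grip_width: 0.0007
```

>>> {"fn": "jog_arm", "kwargs": {
  "rows": [-0.01,-0.03,0,0,0,-4,1,-0.01,-0.03,0,0,0,-4,1,-0.01,-0.03,0,0,0,-4,1,-0.01,-0.03,0,0,0,-4,1,-0.01,-0.03,0,0,0,-4,1,-0.01,-0.02,0,0,0,-4,1,0,0,0,0,0,0,1,0,0,0,0,0,0,1]
}}

```text
time_s: 6.4
ee_pos: [0.3015, -0.368, 0.2974]
eef_rot: [-1.795, 1.57, 2.238]
force: [-0.3, -0.0, 0.2]
grip_width: 0.0006
```

```bash
python3 - <<'E'
from h import *
o=ctrl.get_obs();print(o["ee_pos"].round(4),o["force"].round(2))
out=[]
for n in("scene","top"):
    m=ctrl.camera_model(n);p,d=ctrl.camera(n)
    for a,c,b in blobs(p,(108,150,60),(125,255,255)):print(n,a,c.round(1),ray(m,*c,.16).round(4))
    out.append(cv2.resize(p[145:345,200:370] if n=="scene" else p[130:330,200:400],(390,520)))
    q=np.load(n+"0.npz")["p"]
    for nm,(x,y,w,h) in {"scene":{"can":(282,280,34,52),"bottle":(222,164,26,52)},"top":{"can":(208,306,32,32),"bottle":(275,132,26,42),"tub":(346,138,40,38)}}[n].items():
        print(n,nm,np.abs(p[y:y+h,x:x+w].astype(int)-q[y:y+h,x:x+w]).mean().round(2))
cv2.imwrite("pics/end.png",np.hstack(out)[...,::-1])
E
```

```text
[ 0.3015 -0.368   0.2974] [-0.27 -0.01  0.23]
scene 50 [305.7 164.6] [ 0.5441 -0.3355  0.16  ]
scene 118 [289.3 242.5] [0.4396 0.0354 0.16  ]
scene can 11.89
scene bottle 5.35
top 84 [353.9 183.1] [ 0.5468 -0.3414  0.16  ]
top 177 [248.3 274.9] [0.4396 0.0306 0.16  ]
top can 12.34
top bottle 3.17
top tub 2.85
```

View pics/end.png

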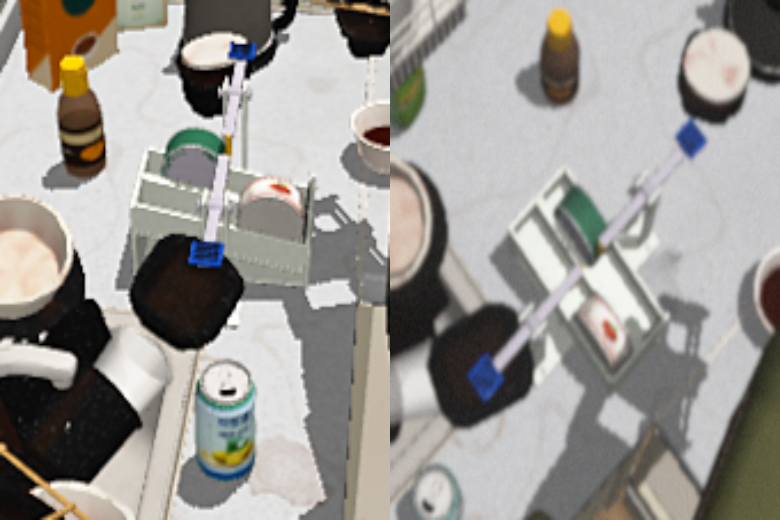

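The tin is at the front stop and both paddles are back where they started. The green tin, bottle, tub and can have not moved; the difference in the can's region looks like the arm's shadow, since its outline is still centred at column 298.

```bash
python3 -c "
from station import ctrl;print(ctrl.hand_in())"
```

```text
the job is handed in; nothing more can be done
None
```

I pressed the left paddle down about 30 mm with the closed fingertips and held it for about 1.4 s. The tin with the white and red label rolled to the front stop. I then let the paddle go, moved the arm clear and handed the job in after about 6.5 s. The highest force I read during the press was about 6 N.

- **Paddles and gate:** in the last pictures both paddles are within 1 mm of where they started, which puts the left gate down. I judged the gate by its lever, not by a separate view of the gate itself.
- **Tins:** the tin with the white and red label rests at the front stop, and the green tin is still behind its own gate.
- **Bottle, tub and can:** the bottle and tub look unchanged. The can's region differed more from the first picture (about 12 grey levels, against 3 to 5 for the others). I put that down to the arm's shadow having moved, because its outline in the scene view is still where it was.

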